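# Put the upper tier on the serving stand

## Robot

A 7-joint arm with a two-finger parallel gripper is mounted at the origin on a cart in front of the work surface, level with it; the furniture and walls round the work are solid. World frame = base frame: x ahead of the robot, y to its left, z up, the work surface at z = 0. Lengths are in m, angles in degrees, forces in N, time in s.
With the tool pointing down it reaches from about 0.425 to 0.875 m from the base axis. Payload 4.7 kg.
Tool frame: the origin (TCP) lies on the centre line of the jaws, within the pads' length; the fingertips stand 19 mm ahead of it and the grasp point (between the pads) is the TCP; z points along the fingers, y is the line along which they close (so a half turn about z gives the same grasp; the last joint's range is limited). The gripper opens to 87 mm and grips with 3 to 60 N. Pads are 19 mm wide; open, the fingers measure 117 mm over their backs; the gripper's body (75 mm by 190 mm) begins 51 mm behind the grasp point.
Start: joints at [69.391, 18.392, -4.016, 83.108, 1.295, 78.541, -3.26], TCP at [0.237, -0.605, 0.242] pointing down, gripper open.
Joint ranges: [-163.93, 163.93], [-17.29, 119.83], [-79.2, 71.16], [3.27, 140.29], [-89.18, 269.18], [5.43, 117.66], [-154.24, 154.24]. Speed limits (degrees/s): [147.25, 147.25, 180, 180, 180, 180, 180].

## Interface

Orientations are given as [roll, pitch, yaw] about the fixed x, y, z axes, in that order (R = Rz(yaw) Ry(pitch) Rx(roll)).
In Python, from cell import env, imaging gives the robot as it stands.
- The arm moves only by the shell command python3 -m crank 'ROWS' [OPENING] [FORCE]. ROWS is JSON, a list of rows, each an object of numbers: "x", "y", "z": the shift along the tool's x, y, z in m; "turn": the turn about the tool's z in rad. In form: [{"x": .., "y": .., "z": .., "turn": ..}, ...]. A call has 1 to 12 rows; each row is the pose to reach, as a shift and turn from the pose commanded when the call began, along the tool's axes at that moment; what a row does not reach only later rows make up. A row lasts 1/8 s, in which the tool goes at most 62.5 mm and 10.7 degrees, less where a joint would pass 70% of its speed; a pose out of reach is approached as far as the arm can. A call with a gripper value outside its range is refused whole. OPENING is the finger opening in m, from 0 to 0.087, set as the call begins (- or left out, the last holds). The fingers move at their own pace and stop on an object; FORCE is the grip in N (left out, the last holds). Time passes only in rows, so rows that repeat a pose let the fingers close. It gives the time, the measured TCP pose, the force, the opening and the grip force at its end, in the units of the state.
- env.get_obs(): the state, without advancing time (a new reading comes with each control period).
- imaging.read_camera(name): name is "side" or "top" or "wrist"; returns the picture (400x640x3 uint8, red, green, blue); there is no depth.
- imaging.get_calibration(name): a dict with "camera_matrix" (3x3 intrinsics, pixels), "position" and "attitude" of the camera in the world. Camera axes: x right, y up, looking along -z (the intrinsics and any distortion apply to the point x, -y, -z); pixel columns grow to the right and rows downward; lengths in m; the calibration is good to about 2 mm. A picture is of the moment at which its call begins: read the wrist's pose just before it. get_calibration takes no time and is no camera call; for the wrist camera it gives the pose at the moment of the call.
- env.sign_off(): hands the job in; it is judged then, once.
The state is a dict: "time_s": time; "qpos": joint angles; "joint_velocities": joint speeds; "effort": joint torques, N m; "tool_pos": TCP position; "tool_rot": TCP orientation; "force": force on the tool from outside, world axes, zero at the start; "wrist_torque": the same for the moment, N m; "grip_width": finger opening in m; "grasp_force": force on a finger pad.
Only numpy, scipy, OpenCV 4.12 (cv2) and the standard library are available. Lean on these libraries where they do the work, as an engineer would, in place of code of your own. Each camera call takes 0.05 s, during which the arm holds its last target. There are 200 camera calls.

## Task

Put the upper tier of the two-tier serving stand back on: lower its hub over the tall post, keeping it level so that it does not bind, until its foot rests on the cross pin, then turn it gently under light pressure until its slots drop over the pin and it sits fully home on the shoulder. Let go of it, do not force or drop it, and leave the things standing around where they are.

Things in the scene. Friction and masses are not known exactly. Their poses are not given: they have to be found in the camera images.
- stand: Lower half of the serving stand, fixed: white dish (170 mm across, 14 mm high); in its middle a pale wooden column with a flat shoulder (56 mm across) 55 mm above the worktop, and on it a vertical steel post 12 mm thick, its round tip 160 mm above the worktop. Origin: on the post axis at the underside (worktop height), z up. Its yaw tells nothing about the cross pin.
- pin_center (a point): Middle of the steel cross pin, on the post axis just above the shoulder: straight, level, 44 mm from end to end, 7 mm thick, its top 8 mm above the shoulder (63 mm above the worktop). It cannot turn. Which way it points differs each time and is NOT given by this entry's orientation: look, or feel for it by turning the tier on it.
- tier_center (a point): Upper tier, loose, about 0.3 kg, upright on the flat black hob, whose top is 5 mm above the worktop. This point: on the axis of its pale wooden round hub, 42.5 mm above the tier's underside. The hub is 28 mm across, its top 85 mm above the underside, with a 14 mm bore right through. Grip the hub 50 to 80 mm above the underside; gripped 70 mm up, the post ends 35 mm above the grip once home.
- tier: The same tier; origin: middle of its underside, z up along the bore. White dish 130 mm across, 14 to 30 mm above the underside. Below it a 40 mm square foot, cut from below by two crossing slots along the tier's x and y, 11 mm wide, 14 mm deep: it fits over the pin every quarter turn (0.08 rad play), at most 1/8 turn away. Underside 63 mm up when on the pin, 55 mm when home.
- salt_shaker_center (a point): Salt shaker, 44 mm across and 90 mm tall, loose; this point is at its centre. Not to be disturbed.
- spice_jar_center (a point): Spice jar with a red cap, 45 mm across and 106 mm tall, loose; this point is at its centre. Not to be disturbed.
- egg_timer_center (a point): Red and white kitchen timer, 61 mm across and 52 mm tall, loose; this point is at its centre. Not to be disturbed.
- candle_center (a point): Tea light, 38 mm across and 15 mm tall, loose; this point is at its centre. Not to be disturbed.

How it is judged (in metres and radians):
On the way, in this order (a step that is already met when the one before it is completed fails the run):
1. the hub is threaded on the post: at least 20 mm of post in the bore, coaxial within 4 mm, level within 7 degrees, not yet home (horizontal distance between tier_center and stand below 0.004 m and z of tier_center in the frame of stand between 0.101 and 0.1825 m and angle between tier's own z axis and vertical below 0.12 rad), for 0.1 s.
2. the slots have dropped over the cross pin and the tier is home on the shoulder (within 3 mm) (horizontal distance between tier_center and stand below 0.004 m and z of tier_center in the frame of stand below 0.1005 m), for 0.2 s.
At the end, for the whole second after the job is handed in: The upper tier is on the post (axes within 4 mm), fully home on the shoulder within 3 mm, level within 3.4 degrees, at rest and released (all of step 2 and z of tier_center in the frame of stand above 0.0945 m and angle between tier's own z axis and vertical below 0.06 rad and linear speed of tier below 0.02 m/s); the robot touches nothing.
It fails at once if the tier is pressed, jammed or dropped on the stand with more than 40 N (contact force between tier and stand above 40 N).
It fails at once if the tier is tipped by more than 17 degrees (angle between tier's own z axis and vertical above 0.3 rad).
It fails at once if the salt shaker, spice jar, kitchen timer or tea light is moved by more than 25 mm (distance of any of salt_shaker_center, spice_jar_center, egg_timer_center, candle_center from where it was at the start of the episode above 0.025 m).
It also fails if it takes over 67 s, if anything falls off the work surface, if the arm or the gripper's body presses on something with over 40 N, if the wrist force passes 120 N, or if a joint passes its speed limit or range.

## Working session

There is one attempt and no reset: what is moved stays moved. The work goes in short steps, Python scripts to look and compute and a shell command to move; the robot and the scene stay as the last step left them, time stands still between calls to the robot, and variables do not carry over. Pictures are saved under pics/ and viewed, at most 10 in all, crops included, and the job is handed in when it is done.

```bash
mkdir -p pics; cat > h.py <<'E'
from cell import env, imaging
import numpy as np, cv2
def snap(n,f):
    c=imaging.get_calibration(n); im=imaging.read_camera(n); cv2.imwrite('pics/'+f,im[:,:,::-1]); return im,c
E
python3 - <<'E'
from h import *
for n in ('top','side'):
    im,c=snap(n,n+'1.png'); print(n,c)
o=env.get_obs(); print(o)
E
```

```text
top {'camera_matrix': array([[456.65361896,   0.        , 317.24454392],
       [  0.        , 456.65361896, 203.73785721],
       [  0.        ,   0.        ,   1.        ]]), 'position': array([0.50021673, 0.08083492, 0.94250444]), 'attitude': array([ 4.32315975e+00, -8.65291456e-02, -9.07947023e+01])}
side {'camera_matrix': array([[409.74391184,   0.        , 325.8310857 ],
       [  0.        , 409.74391184, 202.64432514],
       [  0.        ,   0.        ,   1.        ]]), 'position': array([ 0.30939411, -0.43361714,  0.76952881]), 'attitude': array([ 38.75906843,  -0.75860774, -28.01469614])}
{'time_s': 0.1, 'qpos': array([69.39129998, 18.43439448, -4.01771328, 83.1675339 ,  1.29220196,
       78.5408367 , -3.25895829]), 'joint_velocities': array([ 0.03805583, -0.14455778, -0.05161912, -0.15640933, -0.01277647,
       -0.01466974, -0.01759383]), 'effort': array([-5.04094041e-04, -4.92572057e+01, -4.06045401e-01, -3.13398314e+01,
       -6.41870778e-02,  3.95315664e-02,  7.69318126e-05]), 'tool_pos': array([ 0.23716966, -0.604691  ,  0.24057919]), 'tool_rot': array([-1.79902320e+02,  2.01795414e-03,  2.14208418e+01]), 'force': array([ 0.36237832, -0.02345227, -0.43441444]), 'wrist_torque': array([ 0.00482344, -0.05245587, -0.00069784]), 'grasp_force': 0.0, 'grip_width': 0.08683607729700842}
```

View pics/top1.png

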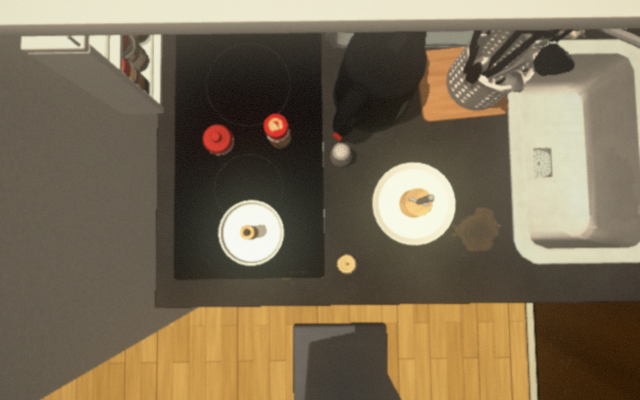

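View pics/side1.png

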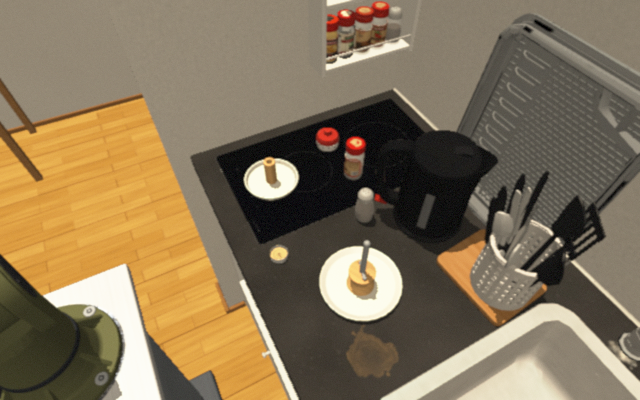

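Top view: tier dish at (251,233), stand dish at (414,203) with the post tip near (430,198), tea light (346,264), salt (341,154), jar (277,130), timer (218,140). The side view shows the same layout, with the tier at (271,178) and the stand at (361,282).

```bash
cat >> h.py <<'E'
from scipy.spatial.transform import Rotation as Ro
def ray(c,u,v):
    K=c['camera_matrix']; d=np.array([(u-K[0,2])/K[0,0],-(v-K[1,2])/K[1,1],-1.])
    return np.array(c['position']),Ro.from_euler('xyz',c['attitude'],degrees=True).apply(d)
def onz(c,u,v,z):
    p,d=ray(c,u,v); return p+d*(z-p[2])/d[2]
def proj(c,P):
    q=Ro.from_euler('xyz',c['attitude'],degrees=True).inv().apply(np.asarray(P)-c['position']); K=c['camera_matrix']
    return K[0,0]*q[0]/-q[2]+K[0,2], K[1,2]-K[1,1]*q[1]/-q[2]
def white(im,box):
    m=cv2.inRange(cv2.cvtColor(im,cv2.COLOR_RGB2HSV),(0,0,130),(179,75,255)); k=np.zeros_like(m); x0,y0,x1,y1=box; k[y0:y1,x0:x1]=m[y0:y1,x0:x1]
    cs,_=cv2.findContours(k,cv2.RETR_EXTERNAL,cv2.CHAIN_APPROX_NONE); return cv2.convexHull(max(cs,key=cv2.contourArea))
E
python3 - <<'E'
from h import *
for n,bt,bs in (('top',(210,190,295,275),(365,155,460,250)),('side',(235,150,305,205),(310,238,410,325))):
    im=cv2.imread(f'pics/{n}1.png')[:,:,::-1].copy(); c=imaging.get_calibration(n)
    for nm,b,z in (('tier',bt,.035),('stand',bs,.014)):
        h=white(im,b)[:,0]; P=np.array([onz(c,u,v,z)[:2] for u,v in h]).astype(np.float32)
        (x,y),r,_=cv2.fitEllipse(P); print(n,nm,x,y,r)
    x0,y0,x1,y1=bt
    crops=[cv2.resize(im[y:y+60,x:x+60],(390,390),interpolation=cv2.INTER_CUBIC) for x,y in (((385,170),(222,203)) if n=='top' else ((335,230),(241,145)))]
    cv2.imwrite(f'pics/crop_{n}.png',np.hstack(crops)[:,:,::-1])
a,b=cv2.imread('pics/crop_top.png'),cv2.imread('pics/crop_side.png')
cv2.imwrite('pics/crops.png',cv2.resize(np.vstack([a,b]),(600,600)))
E
```

```text
top tier 0.5139647722244263 0.2112502157688141 (0.13046036660671234, 0.13066068291664124)
top stand 0.5690600872039795 -0.11811090260744095 (0.17126043140888214, 0.17164219915866852)
side tier 0.5142161846160889 0.2127099186182022 (0.1308055967092514, 0.13401122391223907)
side stand 0.5693729519844055 -0.11684277653694153 (0.17131516337394714, 0.17188650369644165)
```

View pics/crops.png

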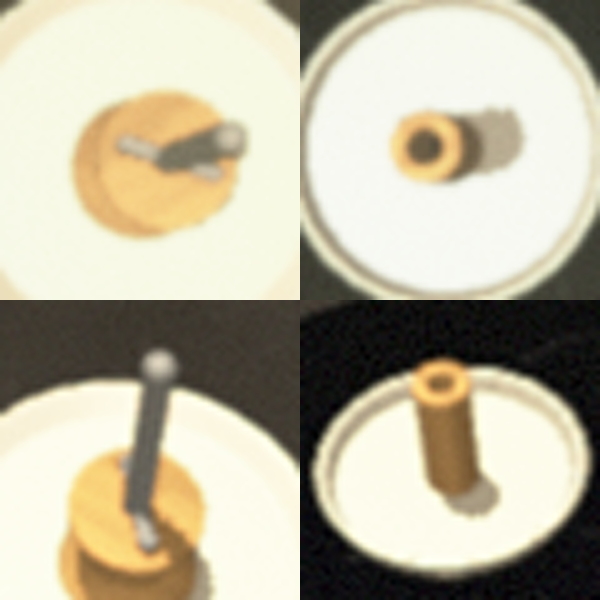

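Crop view: the pin runs in the top image from (409.4,198.6) to (428.6,205), tip at (431.2,197.4); in the side image from (359.6,262.4) to (365,279), tip at (366.8,243.2). Hub bore is at top (247,232.4), side (329.2,221.7→ crop) i.e. (269.4,161.6).

```bash
cat > mv.py <<'E'
# print tool-axis shift to a world target
from h import *
import sys
o=env.get_obs(); t=np.array([float(a) for a in sys.argv[1:4]])
R=Ro.from_euler('xyz',o['tool_rot'],degrees=True)
print('tool',o['tool_pos'].round(4),o['tool_rot'].round(2),'shift',R.inv().apply(t-o['tool_pos']).round(4),'t',o['time_s'],'F',o['force'].round(2),'T',o['wrist_torque'].round(2),'q',o['qpos'].round(0))
E
python3 - <<'E'
from h import *
T=imaging.get_calibration('top');S=imaging.get_calibration('side')
def both(a,b):
    p,d=ray(T,*a);q,e=ray(S,*b); s=np.linalg.lstsq(np.c_[d,-e],q-p,rcond=None)[0]; A=p+s[0]*d;B=q+s[1]*e; return ((A+B)/2).round(4),np.linalg.norm(A-B).round(4)
print('tip',both((431.2,197.4),(366.8,243.2)),'hub',both((247,232.4),(269.4,161.6)))
print('tip@.155',onz(T,431.2,197.4,.155),onz(S,366.8,243.2,.155),'hub@.09',onz(T,247,232.4,.09),onz(S,269.4,161.6,.09))
for c,a,b in((T,(409.4,198.6),(428.6,205)),(S,(359.6,262.4),(365,279))):
    A,B=onz(c,*a,.062),onz(c,*b,.062);d=B-A;print('pin',A,B,(A+B)/2,np.hypot(*d[:2]),np.degrees(np.arctan2(d[1],d[0])))
E
python3 mv.py .514 .212 .25
```

```text
tip (array([ 0.5683, -0.1184,  0.1571]), np.float64(0.001)) hub (array([0.5137, 0.2097, 0.0917]), np.float64(0.0018))
tip@.155 [ 0.56801949 -0.11867433  0.155     ] [ 0.56965691 -0.11744381  0.155     ] hub@.09 [0.51289736 0.21024323 0.09      ] [0.51504721 0.21097171 0.09      ]
pin [ 0.57427514 -0.0999442   0.062     ] [ 0.56134527 -0.1367232   0.062     ] [ 0.5678102 -0.1183337  0.062    ] 0.03898559083438599 -109.36942136470768
pin [ 0.5725638 -0.1016401  0.062    ] [ 0.56285991 -0.13804376  0.062     ] [ 0.56771186 -0.11984193  0.062     ] 0.037674820708988574 -104.92590385959895
tool [ 0.2372 -0.6047  0.2406] [-179.9     0.     21.42] shift [ 0.556  -0.6592 -0.0083] t 0.1 F [ 0.36 -0.02 -0.43] T [ 0.   -0.05 -0.  ] q [69. 18. -4. 83.  1. 79. -3.]
```

```bash
python3 -m crank '[{"x":0.356,"y":-0.188,"z":-0.02,"turn":-0.6},{"x":0.356,"y":-0.188,"z":-0.02,"turn":-0.6},{"x":0.356,"y":-0.188,"z":-0.02,"turn":-0.6},{"x":0.356,"y":-0.188,"z":-0.02,"turn":-0.6},{"x":0.356,"y":-0.188,"z":-0.02,"turn":-0.6},{"x":0.356,"y":-0.188,"z":-0.02,"turn":-0.6},{"x":0.356,"y":-0.188,"z":-0.02,"turn":-0.6},{"x":0.556,"y":-0.659,"z":-0.02,"turn":-1.2},{"x":0.556,"y":-0.659,"z":-0.02,"turn":-1.2},{"x":0.556,"y":-0.659,"z":-0.02,"turn":-1.2},{"x":0.556,"y":-0.659,"z":-0.02,"turn":-1.2},{"x":0.556,"y":-0.659,"z":-0.02,"turn":-1.2}]' 0.087; python3 mv.py .514 .211 .2
```

```text
time_s: 1.6
tool_pos: [0.5083, 0.0141, 0.2613]
tool_rot: [180.0, 0.0, 90.2]
force: [0.8, 0.1, 0.2]
grip_width: 0.0868
grasp_force: 0.0
tool [0.5083 0.0141 0.2613] [1.800e+02 3.000e-02 9.017e+01] shift [0.1969 0.0063 0.0612] t 1.6 F [0.83 0.14 0.19] T [-0.   -0.18  0.01] q [ 33.   2. -39. 100.   2.  78.  -5.]
```

```bash
python3 -m crank '[{"x":0.197,"y":0.006,"z":0.06},{"x":0.197,"y":0.006,"z":0.06},{"x":0.197,"y":0.006,"z":0.06},{"x":0.197,"y":0.006,"z":0.06},{"x":0.197,"y":0.006,"z":0.06},{"x":0.197,"y":0.006,"z":0.06}]'; python3 mv.py .514 .211 .075; python3 - <<'E'
from h import *
im,c=snap('wrist','w1.png'); print(c)
h=white(im,(0,0,640,400))[:,0]
try:
    P=np.array([onz(c,u,v,.035)[:2] for u,v in h],np.float32); print(cv2.fitEllipse(P))
except Exception as e: print(e)
print(proj(c,(.514,.211,.09)))
E
```

```text
tool [0.5083 0.0141 0.2613] [1.800e+02 3.000e-02 9.017e+01] shift [0.197  0.0063 0.1862] t 1.6 F [0.83 0.14 0.19] T [-0.   -0.18  0.01] q [ 33.   2. -39. 100.   2.  78.  -5.]
{'camera_matrix': array([[288.12280934,   0.        , 319.33527348],
       [  0.        , 288.12280934, 202.83343208],
       [  0.        ,   0.        ,   1.        ]]), 'position': array([0.50876208, 0.08484989, 0.40479352]), 'attitude': array([-15.33143821,  -0.04979973,   0.10932424])}
((0.1479463428258896, 0.008574336767196655), (0.07844725251197815, 0.3765406012535095), 176.97535705566406)
(np.float64(324.88463889338584), np.float64(-15.6058424212994))invalid input
```

View pics/w1.png

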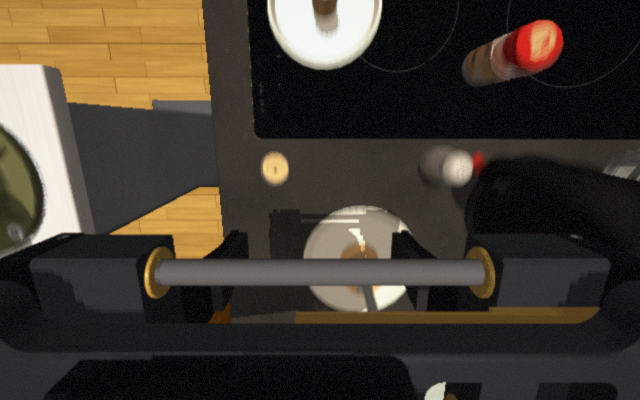

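The wrist view looks ahead of the fingers: tier dish at (325,20), tea light (275,168). The move was refused, so rows need all four fields.

```bash
python3 -m crank '[{"x":0.197,"y":0.006,"z":0.06,"turn":0},{"x":0.197,"y":0.006,"z":0.06,"turn":0},{"x":0.197,"y":0.006,"z":0.06,"turn":0},{"x":0.197,"y":0.006,"z":0.06,"turn":0},{"x":0.197,"y":0.006,"z":0.06,"turn":0},{"x":0.197,"y":0.006,"z":0.06,"turn":0}]'; python3 mv.py .514 .211 .075
```

```text
time_s: 2.4
tool_pos: [0.5147, 0.2075, 0.2015]
tool_rot: [-180.0, 0.1, 90.1]
force: [-0.4, -1.0, -0.5]
grip_width: 0.0869
grasp_force: 0.0
tool [0.5147 0.2075 0.2015] [-1.800e+02  7.000e-02  9.006e+01] shift [ 0.0036 -0.0007  0.1265] t 2.4 F [-0.42 -0.97 -0.46] T [-0.01 -0.07  0.02] q [ 17.  13. -47.  99.  10.  73. -32.]
```

```bash
python3 -m crank '[{"x":0.001,"y":0,"z":0.05,"turn":0},{"x":0.001,"y":0,"z":0.1,"turn":0},{"x":0.001,"y":0,"z":0.125,"turn":0},{"x":0.001,"y":0,"z":0.125,"turn":0},{"x":0.001,"y":0,"z":0.125,"turn":0}]'; python3 mv.py .514 .211 .075
```

```text
time_s: 3.02
tool_pos: [0.5155, 0.2096, 0.078]
tool_rot: [179.9, -0.0, 90.1]
force: [0.4, -0.7, -0.5]
grip_width: 0.0872
grasp_force: 0.0
tool [0.5155 0.2096 0.078 ] [ 1.7987e+02 -1.0000e-02  9.0070e+01] shift [ 0.0014 -0.0015  0.003 ] t 3.025 F [ 0.43 -0.72 -0.45] T [ 0.01 -0.11 -0.05] q [ 14.  21. -45. 106.  17.  60. -38.]
```

```bash
python3 -m crank '[{"x":0.001,"y":-0.001,"z":0.002,"turn":0},{"x":0.001,"y":-0.001,"z":0.002,"turn":0},{"x":0.001,"y":-0.001,"z":0.002,"turn":0},{"x":0.001,"y":-0.001,"z":0.002,"turn":0},{"x":0.001,"y":-0.001,"z":0.002,"turn":0},{"x":0.001,"y":-0.001,"z":0.002,"turn":0},{"x":0.001,"y":-0.001,"z":0.002,"turn":0},{"x":0.001,"y":-0.001,"z":0.002,"turn":0}]' 0 30; python3 mv.py .514 .211 .075
```

```text
time_s: 4.03
tool_pos: [0.5131, 0.2112, 0.0745]
tool_rot: [-180.0, 0.0, 90.2]
force: [0.6, -0.4, 0.0]
grip_width: 0.0273
grasp_force: 30.0
tool [0.5131 0.2112 0.0745] [-179.99    0.     90.17] shift [-0.0002  0.0009 -0.0005] t 4.025 F [ 0.64 -0.45  0.03] T [ 0.02 -0.04 -0.03] q [ 14.  21. -45. 106.  17.  60. -38.]
```

```bash
python3 -m crank '[{"x":0,"y":0,"z":-0.03,"turn":0},{"x":0,"y":0,"z":-0.08,"turn":0},{"x":0,"y":0,"z":-0.13,"turn":0},{"x":0,"y":0,"z":-0.18,"turn":0},{"x":-0.04,"y":0.008,"z":-0.183,"turn":0},{"x":-0.09,"y":0.016,"z":-0.183,"turn":0},{"x":-0.14,"y":0.025,"z":-0.183,"turn":0},{"x":-0.19,"y":0.033,"z":-0.183,"turn":0},{"x":-0.24,"y":0.042,"z":-0.183,"turn":0},{"x":-0.29,"y":0.05,"z":-0.183,"turn":0},{"x":-0.32,"y":0.055,"z":-0.183,"turn":0},{"x":-0.329,"y":0.056,"z":-0.183,"turn":0}]'; python3 -m crank '[{"x":0,"y":0,"z":0,"turn":0},{"x":0,"y":0,"z":0,"turn":0},{"x":0,"y":0,"z":0,"turn":0}]';  python3 mv.py .5686 -.1180 .255
python3 - <<'E'
from h import *
a,_=snap('top','top2.png');b,_=snap('side','side2.png')
A=cv2.resize(a[130:280,315:515],(800,600))[:,:,::-1]; cv2.imwrite('pics/c2s.png',cv2.resize(b[150:310,260:460],(750,600),interpolation=cv2.INTER_CUBIC)[:,:,::-1]);cv2.imwrite('pics/c2t.png',A)
E
```

```text
time_s: 5.52
tool_pos: [0.5694, -0.1203, 0.2561]
tool_rot: [-179.9, -0.0, 89.9]
force: [-0.0, 0.6, -3.5]
grip_width: 0.0269
grasp_force: 30.0
time_s: 5.9
tool_pos: [0.5702, -0.1157, 0.2577]
tool_rot: [180.0, -0.0, 90.3]
force: [0.0, 0.4, -3.7]
grip_width: 0.027
grasp_force: 30.0
tool [ 0.5702 -0.1157  0.2577] [ 1.7999e+02 -1.0000e-02  9.0330e+01] shift [-0.0023 -0.0016  0.0027] t 5.9 F [ 0.01  0.41 -3.67] T [-0.03 -0.13  0.05] q [ 40.  13. -36.  91.   7.  79.   3.]
```

View pics/c2s.png

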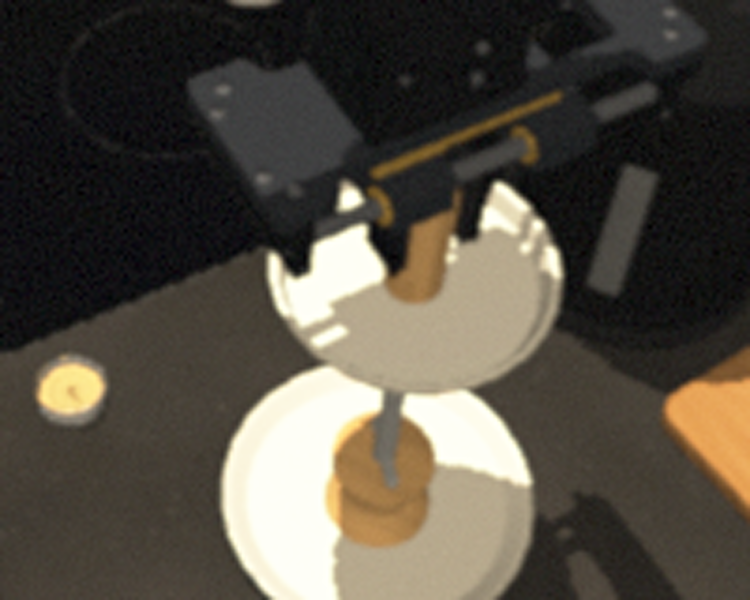

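Side view: tier hangs level over the post, clear of everything; post visible below at crop (392,400), pin at (390,475). Now align and lower until the tip enters.

```bash
python3 -m crank '[{"x":-0.0018,"y":-0.002,"z":0,"turn":0},{"x":-0.0018,"y":-0.002,"z":0.008,"turn":0},{"x":-0.0018,"y":-0.002,"z":0.016,"turn":0},{"x":-0.0018,"y":-0.002,"z":0.02,"turn":0},{"x":-0.0018,"y":-0.002,"z":0.024,"turn":0},{"x":-0.0018,"y":-0.002,"z":0.024,"turn":0},{"x":-0.0018,"y":-0.002,"z":0.024,"turn":0}]'; python3 mv.py .568 -.1175 .2277
python3 - <<'E'
from h import *
r=[]
for i in range(4): imaging.read_camera('side') if i else 0; r.append(np.r_[env.get_obs()['tool_pos']])
print(np.round(r,4))
b,c=snap('side','side3.png'); cv2.imwrite('pics/c3s.png',cv2.resize(b[150:310,260:460],(750,600),interpolation=cv2.INTER_CUBIC)[:,:,::-1])
E
```

```text
time_s: 6.88
tool_pos: [0.5683, -0.1194, 0.2337]
tool_rot: [180.0, 0.0, 90.2]
force: [-0.3, -0.7, -3.9]
grip_width: 0.0276
grasp_force: 30.0
tool [ 0.5683 -0.1194  0.2337] [1.7998e+02 1.0000e-02 9.0180e+01] shift [ 0.0019 -0.0003  0.006 ] t 6.875 F [-0.3  -0.7  -3.86] T [-0.03 -0.05 -0.07] q [ 40.  13. -36.  93.   8.  76.   3.]
[[ 0.5683 -0.1194  0.2337]
 [ 0.5684 -0.1194  0.2338]
 [ 0.5684 -0.1194  0.2338]
 [ 0.5683 -0.1194  0.2338]]
```

```bash
python3 -m crank '[{"x":0.0017,"y":0.0002,"z":0,"turn":0},{"x":0.0017,"y":0.0002,"z":0.004,"turn":0},{"x":0.0017,"y":0.0002,"z":0.008,"turn":0},{"x":0.0017,"y":0.0002,"z":0.011,"turn":0},{"x":0.0017,"y":0.0002,"z":0.014,"turn":0},{"x":0.0017,"y":0.0002,"z":0.014,"turn":0}]'; python3 mv.py .5686 -.1177 .205
```

```text
time_s: 7.82
tool_pos: [0.5682, -0.1177, 0.2192]
tool_rot: [-180.0, -0.0, 90.2]
force: [-0.1, -0.2, -3.4]
grip_width: 0.0272
grasp_force: 30.0
tool [ 0.5682 -0.1177  0.2192] [-179.97   -0.     90.17] shift [-0.      0.0004  0.0142] t 7.825 F [-0.09 -0.19 -3.36] T [-0.03 -0.08 -0.02] q [ 40.  14. -36.  94.   8.  75.   3.]
```

```bash
python3 -m crank '[{"x":0,"y":0,"z":0.004,"turn":0},{"x":0,"y":0,"z":0.008,"turn":0},{"x":0,"y":0,"z":0.012,"turn":0},{"x":0,"y":0,"z":0.016,"turn":0},{"x":0,"y":0,"z":0.02,"turn":0},{"x":0,"y":0,"z":0.024,"turn":0},{"x":0,"y":0,"z":0.024,"turn":0}]'; python3 mv.py .5682 -.1177 .139
python3 - <<'E'
from h import *
b,c=snap('side','side4.png'); cv2.imwrite('pics/c4s.png',cv2.resize(b[150:310,260:460],(750,600),interpolation=cv2.INTER_CUBIC)[:,:,::-1])
E
```

```text
time_s: 8.7
tool_pos: [0.5681, -0.1177, 0.1951]
tool_rot: [-180.0, -0.0, 90.2]
force: [-0.4, -1.1, -3.0]
grip_width: 0.0274
grasp_force: 30.0
tool [ 0.5681 -0.1177  0.1951] [-179.96   -0.     90.17] shift [0.     0.0001 0.0561] t 8.7 F [-0.38 -1.05 -3.02] T [ 0.01 -0.1   0.05] q [ 40.  15. -36.  96.   9.  72.   2.]
```

View pics/c4s.png

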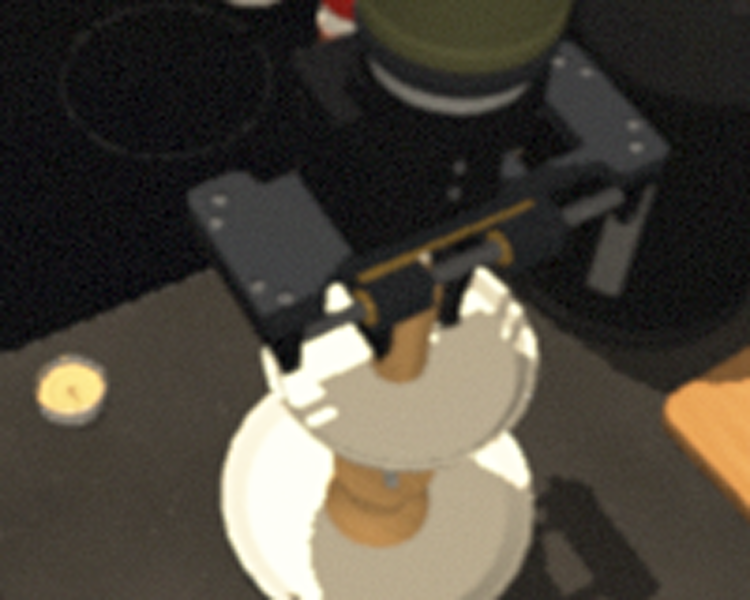

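Threaded: hub around the post, tier level, pin still visible beneath at crop (391,478). Continue lowering.

```bash
python3 -m crank '[{"x":-0.0004,"y":0,"z":0.005,"turn":0},{"x":-0.0004,"y":0,"z":0.011,"turn":0},{"x":-0.0004,"y":0,"z":0.017,"turn":0},{"x":-0.0004,"y":0,"z":0.023,"turn":0},{"x":-0.0004,"y":0,"z":0.029,"turn":0},{"x":-0.0004,"y":0,"z":0.035,"turn":0},{"x":-0.0004,"y":0,"z":0.041,"turn":0},{"x":-0.0004,"y":0,"z":0.046,"turn":0},{"x":-0.0004,"y":0,"z":0.05,"turn":0},{"x":-0.0004,"y":0,"z":0.053,"turn":0},{"x":-0.0004,"y":0,"z":0.053,"turn":0}]'; python3 mv.py .5682 -.1177 .1325
```

```text
time_s: 10.12
tool_pos: [0.5682, -0.1181, 0.1423]
tool_rot: [-180.0, -0.0, 90.2]
force: [0.9, 0.6, -3.6]
grip_width: 0.027
grasp_force: 30.0
tool [ 0.5682 -0.1181  0.1423] [-179.98   -0.     90.17] shift [ 0.0004 -0.      0.0098] t 10.125 F [ 0.93  0.59 -3.56] T [-0.02 -0.09 -0.  ] q [ 39.  17. -35.  99.  11.  67.   1.]
```

```bash
python3 -m crank '[{"x":0,"y":0,"z":0.004,"turn":0},{"x":0,"y":0,"z":0.007,"turn":0},{"x":0,"y":0,"z":0.009,"turn":0},{"x":0,"y":0,"z":0.0105,"turn":0},{"x":0,"y":0,"z":0.0105,"turn":0},{"x":0,"y":0,"z":0.0105,"turn":0}]'; python3 mv.py .5682 -.1177 .1325
```

```text
time_s: 10.88
tool_pos: [0.5684, -0.1181, 0.1322]
tool_rot: [180.0, 0.0, 90.2]
force: [-0.3, 0.4, -1.7]
grip_width: 0.0272
grasp_force: 30.0
tool [ 0.5684 -0.1181  0.1322] [1.7999e+02 1.0000e-02 9.0170e+01] shift [ 0.0004 -0.0002 -0.0003] t 10.875 F [-0.27  0.44 -1.7 ] T [-0.03  0.03  0.03] q [ 39.  18. -35. 100.  11.  66.   1.]
```

```bash
python3 -m crank '[{"x":0,"y":0,"z":0.0005,"turn":0},{"x":0,"y":0,"z":0.001,"turn":0},{"x":0,"y":0,"z":0.001,"turn":0}]'; python3 -m crank '[{"x":0,"y":0,"z":0.0,"turn":0.04},{"x":0,"y":0,"z":0,"turn":0.08},{"x":0,"y":0,"z":0,"turn":0.12},{"x":0,"y":0,"z":0,"turn":0.16},{"x":0,"y":0,"z":0,"turn":0.2},{"x":0,"y":0,"z":0,"turn":0.2}]'; python3 mv.py .5682 -.1177 .1325
```

```text
time_s: 11.25
tool_pos: [0.5686, -0.118, 0.1318]
tool_rot: [180.0, 0.0, 90.2]
force: [-2.2, 1.5, 3.6]
grip_width: 0.0273
grasp_force: 30.0
time_s: 12.0
tool_pos: [0.569, -0.1186, 0.1321]
tool_rot: [179.9, 0.1, 78.7]
force: [-2.4, -0.1, 5.2]
grip_width: 0.0273
grasp_force: 30.0
tool [ 0.569  -0.1186  0.1321] [1.799e+02 5.000e-02 7.868e+01] shift [ 0.0007 -0.0009 -0.0004] t 12.0 F [-2.38 -0.06  5.24] T [-0.02  0.42 -0.01] q [ 37.  18. -33. 100.  11.  66. -10.]
```

```bash
python3 -m crank '[{"x":0,"y":-0.0006,"z":0.0,"turn":0.05},{"x":0,"y":-0.0006,"z":0,"turn":0.1},{"x":0,"y":-0.0006,"z":0,"turn":0.15},{"x":0,"y":-0.0006,"z":0,"turn":0.2},{"x":0,"y":-0.0006,"z":0,"turn":0.2}]'; python3 -m crank '[{"x":0,"y":0,"z":0.0,"turn":0.05},{"x":0,"y":0,"z":0,"turn":0.1},{"x":0,"y":0,"z":0,"turn":0.15},{"x":0,"y":0,"z":0,"turn":0.2},{"x":0,"y":0,"z":0,"turn":0.2}]'; python3 mv.py .5682 -.1177 .1325
```

```text
time_s: 12.62
tool_pos: [0.5687, -0.1185, 0.1322]
tool_rot: [179.9, 0.0, 67.3]
force: [-1.1, 0.5, 5.4]
grip_width: 0.0269
grasp_force: 30.0
time_s: 13.25
tool_pos: [0.5685, -0.1184, 0.1321]
tool_rot: [179.9, -0.0, 55.8]
force: [-2.1, -0.3, 6.4]
grip_width: 0.0272
grasp_force: 30.0
tool [ 0.5685 -0.1184  0.1321] [179.88  -0.    55.81] shift [ 0.0004 -0.0006 -0.0004] t 13.25 F [-2.05 -0.28  6.35] T [-0.09  0.38  0.  ] q [ 35.  17. -30. 100.   9.  65. -32.]
```

```bash
for i in 1 2; do python3 -m crank '[{"x":0,"y":0,"z":0.0,"turn":0.04},{"x":0,"y":0,"z":0,"turn":0.08},{"x":0,"y":0,"z":0,"turn":0.12},{"x":0,"y":0,"z":0,"turn":0.12}]' | grep -v grip; done
```

```text
time_s: 13.75
tool_pos: [0.5684, -0.1184, 0.1322]
tool_rot: [179.9, -0.0, 48.9]
force: [-1.8, -0.9, 6.9]
grasp_force: 30.0
time_s: 14.25
tool_pos: [0.5682, -0.1184, 0.1321]
tool_rot: [179.9, -0.0, 42.1]
force: [-2.8, 0.4, 6.3]
grasp_force: 30.0
```

```bash
python3 -m crank '[{"x":0,"y":0,"z":0.0,"turn":0.04},{"x":0,"y":0,"z":0,"turn":0.08},{"x":0,"y":0,"z":0,"turn":0.12},{"x":0,"y":0,"z":0,"turn":0.12}]' | grep -v grip; python3 mv.py .5682 -.1177 .1325
```

```text
time_s: 14.75
tool_pos: [0.5681, -0.1183, 0.1319]
tool_rot: [179.9, -0.0, 35.2]
force: [-2.6, -1.0, 5.5]
grasp_force: 30.0
tool [ 0.5681 -0.1183  0.1319] [ 1.7993e+02 -1.0000e-02  3.5190e+01] shift [ 0.0005 -0.0004 -0.0006] t 14.75 F [-2.63 -0.99  5.54] T [-0.09  0.53 -0.02] q [ 32.  16. -27. 100.   8.  65. -52.]
```

```bash
for i in 1 2; do python3 -m crank '[{"x":0,"y":0,"z":0.0,"turn":0.04},{"x":0,"y":0,"z":0,"turn":0.08},{"x":0,"y":0,"z":0,"turn":0.12},{"x":0,"y":0,"z":0,"turn":0.12}]' | grep -v grip; done; python3 mv.py .5682 -.1177 .1325
```

```text
time_s: 15.25
tool_pos: [0.5678, -0.1182, 0.1311]
tool_rot: [180.0, 0.0, 28.3]
force: [-0.8, -0.4, 1.9]
grasp_force: 30.0
time_s: 15.75
tool_pos: [0.5673, -0.1178, 0.13]
tool_rot: [-180.0, 0.1, 21.5]
force: [0.1, 0.3, -3.4]
grasp_force: 30.0
tool [ 0.5673 -0.1178  0.13  ] [-1.7995e+02  6.0000e-02  2.1500e+01] shift [ 0.0009  0.0002 -0.0025] t 15.75 F [ 0.09  0.28 -3.42] T [-0.    0.07  0.03] q [ 31.  16. -25. 100.   8.  65. -65.]
```

```bash
python3 -m crank '[{"x":0.0008,"y":0.0003,"z":0.001,"turn":0},{"x":0.0008,"y":0.0003,"z":0.002,"turn":0},{"x":0.0008,"y":0.0003,"z":0.003,"turn":0},{"x":0.0008,"y":0.0003,"z":0.003,"turn":0}]'; python3 mv.py .5682 -.1180 .1245
```

```text
time_s: 16.25
tool_pos: [0.5679, -0.1177, 0.1275]
tool_rot: [-179.9, 0.1, 21.4]
force: [-3.3, 1.2, -3.2]
grip_width: 0.0273
grasp_force: 30.0
tool [ 0.5679 -0.1177  0.1275] [-1.7994e+02  9.0000e-02  2.1430e+01] shift [0.0002 0.0004 0.003 ] t 16.25 F [-3.34  1.21 -3.2 ] T [ 0.27  0.85 -0.04] q [ 31.  17. -25. 100.   8.  65. -65.]
```

```bash
python3 -m crank '[{"x":-0.0005,"y":0.0,"z":0.001,"turn":0},{"x":-0.0005,"y":0,"z":0.002,"turn":0},{"x":-0.0005,"y":0,"z":0.003,"turn":0},{"x":-0.0005,"y":0,"z":0.0035,"turn":0},{"x":-0.0005,"y":0,"z":0.0035,"turn":0}]'; python3 mv.py .5682 -.1180 .1242
```

```text
time_s: 16.88
tool_pos: [0.5678, -0.118, 0.1246]
tool_rot: [-180.0, 0.0, 21.4]
force: [-5.6, 1.8, 0.0]
grip_width: 0.027
grasp_force: 30.0
tool [ 0.5678 -0.118   0.1246] [-1.7998e+02  4.0000e-02  2.1420e+01] shift [0.0003 0.0001 0.0004] t 16.875 F [-5.6   1.79  0.02] T [ 0.41  1.26 -0.04] q [ 31.  17. -25. 101.   8.  64. -65.]
```

```bash
python3 -m crank '[{"x":-0.0007,"y":0.0,"z":0,"turn":0},{"x":-0.0007,"y":0,"z":0.0005,"turn":0},{"x":-0.0007,"y":0,"z":0.001,"turn":0},{"x":-0.0007,"y":0,"z":0.001,"turn":0}]'; python3 mv.py .5682 -.1180 .1242
python3 - <<'E'
from h import *
b,c=snap('side','side5.png'); cv2.imwrite('pics/c5s.png',cv2.resize(b[150:310,260:460],(750,600),interpolation=cv2.INTER_CUBIC)[:,:,::-1])
E
```

```text
time_s: 17.38
tool_pos: [0.5678, -0.1181, 0.1245]
tool_rot: [180.0, -0.0, 21.4]
force: [-5.6, 2.3, 2.7]
grip_width: 0.0267
grasp_force: 30.0
tool [ 0.5678 -0.1181  0.1245] [ 1.7998e+02 -3.0000e-02  2.1430e+01] shift [0.0004 0.0001 0.0003] t 17.375 F [-5.61  2.3   2.67] T [ 0.58  1.37 -0.04] q [ 31.  17. -25. 101.   8.  64. -65.]
```

View pics/c5s.png

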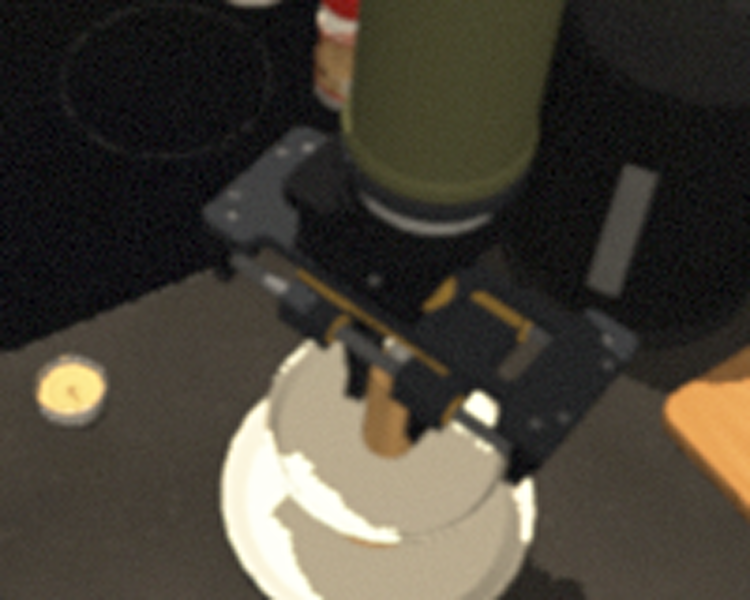

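The tier sits low on the column (z 124.5 mm, 7.7 mm below the pin-contact height), level. Release and rise.

```bash
python3 -m crank '[{"x":0,"y":0,"z":0,"turn":0},{"x":0,"y":0,"z":0,"turn":0},{"x":0,"y":0,"z":0,"turn":0},{"x":0,"y":0,"z":0,"turn":0},{"x":0,"y":0,"z":0,"turn":0}]' 0.07; python3 -m crank '[{"x":0,"y":0,"z":-0.02,"turn":0},{"x":0,"y":0,"z":-0.05,"turn":0},{"x":0,"y":0,"z":-0.09,"turn":0},{"x":0,"y":0,"z":-0.13,"turn":0},{"x":-0.06,"y":0,"z":-0.16,"turn":0},{"x":-0.1,"y":0.05,"z":-0.16,"turn":0},{"x":-0.1,"y":0.1,"z":-0.16,"turn":0},{"x":-0.1,"y":0.15,"z":-0.16,"turn":0},{"x":-0.1,"y":0.2,"z":-0.16,"turn":0},{"x":-0.1,"y":0.2,"z":-0.16,"turn":0},{"x":-0.1,"y":0.2,"z":-0.16,"turn":0}]'
python3 - <<'E'
from h import *
b,c=snap('side','side6.png'); t,ct=snap('top','top6.png'); cv2.imwrite('pics/c6.png',np.hstack([cv2.resize(b[200:340,290:430],(400,400)),cv2.resize(t[135:275,345:485],(400,400))])[:,:,::-1])
E
```

```text
time_s: 18.05
tool_pos: [0.5677, -0.1185, 0.1236]
tool_rot: [180.0, -0.0, 21.4]
force: [0.1, -0.4, -0.1]
grip_width: 0.0665
grasp_force: 0.0
time_s: 19.42
tool_pos: [0.5477, -0.3403, 0.2844]
tool_rot: [-180.0, -0.1, 21.5]
force: [1.1, 0.7, 0.7]
grip_width: 0.0699
grasp_force: 0.0
```

View pics/c6.png

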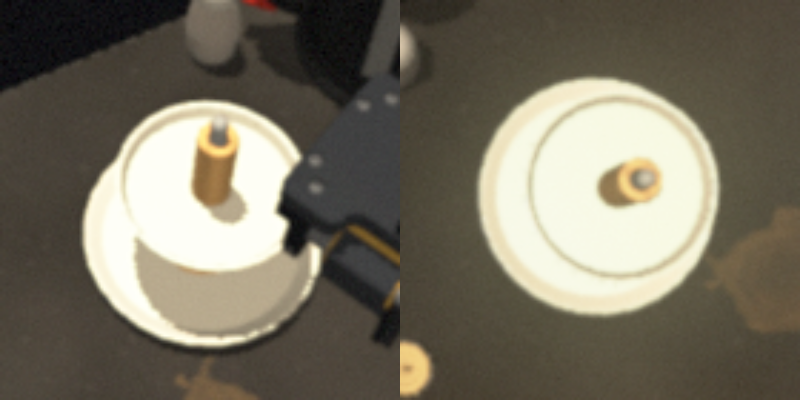

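The post tip protrudes about 20 mm above the hub (side crop (219,128)), the tier is level, the gripper is clear, and the salt and tea light are in place.

```bash
python3 -c "
from cell import env
print(env.sign_off())"
```

```text
the job is handed in; nothing more can be done
None
```

The upper tier is on the post, its slots dropped over the cross pin and home on the shoulder; the gripper is clear and the job was handed in at about 19.5 s (no verdict was returned).

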